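# Take the fence setting of a bread board with a pull-out rule

### The job

Measure how far the fence of the bread board is set from the board's end lip, and keep the reading: hook the rule's blade over the outside of the lip, back the case away along the board against the blade's spring until its back is snug against the fence, then press the lock on top of the case fully down. Leave the locked rule standing there on the board, hook still on the lip, and do not shift the coaster, the little pot or the brush.

Things in the scene. Friction and masses are not known exactly. Their poses are not given: they have to be found in the camera images.
- bread_board: Wooden bread board, 230 x 100 x 18 mm, lying flat and fixed on the worktop. Origin: centre of its underside; x runs along its length towards the end that has the lip, z up. The lip is 8 mm thick (x from 107 to 115 mm), spans the whole 100 mm width and stands 12 mm above the board's top face (its top is 30 mm above the worktop).
- lip_outer (a point): Middle of the upper edge of the lip's outer face, 30 mm above the worktop; axes as the board's (x points outwards, along the length).
- fence_face (a point): The fence is an upright wooden bar across the board, 100 mm wide, 12 mm thick and 34 mm tall, clamped fast on the board 152 to 187 mm from the lip's outer face. This point is the middle of its flat face that looks to the lip, 20 mm above the board's top; axes as the board's.
- rule_center (a point): Centre of the case of the pull-out rule, 29 mm above its sole. Grey case 100 long x 38 wide x 58 mm tall, about 0.7 kg, standing upright on the worktop at the start; x runs lengthwise from its back to its mouth with the hook, z up. Standing released on the board, its rubber sole grips well enough that the blade's spring does not drag it.
- rule_back (a point): Middle of the flat back face of the case, 50 mm behind the case's centre (x = -50 mm) and 20 mm above its sole; axes as the case's.
- hook_inner (a point): Inner face (looking back at the case) of the hook plate at the blade's end, 8 mm above sole level; axes as the case's. Blade in: 66 mm ahead of the case's centre, 16 mm from the mouth. Plate 25 mm wide, 3 thick, down to 2 mm above sole level. The blade's underside is 14 mm above sole level, so it passes 2 mm over the lip when the case stands on the board.
- lock_top (a point): Middle of the top of the lock, a black push pad 28 x 22 mm on top of the case, 5 mm ahead of the case's centre and 38 mm above it when up.
- rule_blade (a joint): How far the blade is drawn out of the case, m: 0 in, 0.082 at most. A spring draws it in with about 2 N when in and 3 N when out.
- rule_lock (a joint): The lock: 0 up (free), 0.006 fully down (blade locked). It takes 4 to 10 N to push down and stays where it is left; its pin drops between ribs of the blade 5 mm apart, so the blade may shift by up to 3 mm as it locks.
- cork_coaster: Round cork coaster, 94 mm across, 9 mm thick, behind the work; bystander.
- peach_pot: Little round pot, 46 mm across and 36 mm tall, near the worktop's front edge; bystander.
- scrub_brush: Scrubbing brush, 124 mm long, at the front left before the hob; bystander.

How it is judged:
On the way, in this order (a step that is already met when the one before it is completed fails the run):
1. the hook is over the outside of the lip and draws the blade out at least 12 mm (x of hook_inner in the frame of lip_outer between -0.003 and 0.005 m and z of hook_inner in the frame of lip_outer below 0 m and value of joint rule_blade above 0.012 m and value of joint rule_lock below 0.003 m), for 0.1 s.
2. the back of the case is against the fence, the hook still on the lip (x of rule_back in the frame of fence_face below 0.003 m and x of hook_inner in the frame of lip_outer below 0.004 m and z of hook_inner in the frame of lip_outer below 0 m), for 0.1 s.
3. the lock is pressed fully down (value of joint rule_lock above 0.0048 m), for 0.1 s.
At the end, for the whole second after the job is handed in: Rule standing upright on the board (0.06 rad), in line with it (0.08 rad) and within 35 mm of its middle; case back within 3 mm of the fence; hook below the lip top, inner face within 4 mm outside the lip (3 mm inside); lock at least 4.8 mm down; blade at rest (value of joint rule_lock above 0.0048 m and x of rule_back in the frame of fence_face between -0.003 and 0.003 m and x of hook_inner in the frame of lip_outer between -0.003 and 0.004 m and z of hook_inner in the frame of lip_outer below -0.001 m and z of rule_center in the frame of lip_outer below 0.02 m and angle between rule_center's own z axis and vertical below 0.06 rad and angle between the x axis of rule_center and the x axis of bread_board, either way round below 0.08 rad and y of rule_back in the frame of fence_face between -0.035 and 0.035 m and velocity of joint rule_blade between -0.003 and 0.003 m/s); the robot touches nothing.
It fails at once if the coaster, the little pot or the brush is moved more than 30 mm (distance of any of cork_coaster, peach_pot, scrub_brush from where it was at the start of the episode above 0.03 m).
It also fails if it takes over 58 s, if anything falls off the work surface, if the arm or the gripper's body presses on something with over 40 N, if the wrist force passes 120 N, or if a joint passes its speed limit or range.

### The arm

A 6-joint arm with a two-finger parallel gripper is mounted at the origin on a cart in front of the work surface, level with it; the furniture and walls round the work are solid. World frame = base frame: x ahead of the robot, y to its left, z up, the work surface at z = 0. Lengths are in m, angles in rad, forces in N, time in s.
With the tool pointing down it reaches from about 0.375 to 0.975 m from the base axis. Payload 3.8 kg.
Tool frame: the origin (TCP) lies at the very end of the fingers, on their centre line; the grasp point (between the pads) lies 19 mm behind it; z points along the fingers, y is the direction in which the jaws open and shut (so a half turn about z gives the same grasp; the last joint's range is limited). The gripper opens to 85 mm and grips with 20 to 120 N. Pads are 22 mm wide; open, the fingers measure 114 mm over their backs; the gripper's body (76 mm by 85 mm) begins 54 mm behind the grasp point. The pads swing forward as they close: fully open they stand 13 mm farther back than shut.
Start: joints at [1.154, 0.264, 1.604, -0, 1.274, -0.037], TCP at [0.25, 0.627, 0.231] pointing down, gripper open.
Joint ranges: [-2.63, 2.63], [-0.94, 2.18], [0.31, 2.57], [-1.31, 4.45], [0, 2.66], [-2.55, 2.55]. Speed limits (rad/s): [2.57, 2.57, 3.14, 3.14, 3.14, 3.14].

### API

Orientations are given as a rotation vector (axis times angle).
In Python, from workcell import status, read_camera, camera_info, order gives the robot as it stands.
- The arm moves only by the tool move_arm, never from a script. Its argument "deltas" is a list of rows, each a list of 3 entries, a list of its own where there are three numbers: the turn, a rotation vector about the world's x, y, z as a fraction of full scale, then the shift along the world's x, y, z as a fraction of full scale, then the closure, from -1 (fully open) to 1 (shut), so that 0 is half open. A call has 1 to 20 rows; each row is the pose to reach, as a shift and turn from the pose commanded when the call began; what a row does not reach only later rows make up. Full scale, the value 1, is 0.1 m for a shift and pi/2 rad for a turn. A row lasts 1/8 s, in which the tool goes at most 62.5 mm and 10.7 degrees, less where a joint would pass 70% of its speed; a pose out of reach is approached as far as the arm can. A call with a number of a shift or a turn outside -1 to 1 is refused whole. A call with a gripper value outside its range is refused whole. The fingers move at their own pace and stop on an object; "grip_force" is the grip in N (left out, the last holds). Time passes only in rows, so rows that repeat a pose let the fingers close. It gives the time, the measured TCP pose, the force and the opening at its end, in the units of the state.
- status.read_state(): the state, without advancing time (a new reading comes with each control period).
- read_camera(name): name is "scene" or "top" or "wrist"; returns (picture, depth): 480x640x3 uint8, red, green, blue; 480x640 float32, m along the optical axis (not along the pixel's ray), 0 where there is no reading.
- camera_info(name): a dict with "K" (3x3 intrinsics, pixels), "R" (3x3) and "t" (3): a world point X has camera coordinates R X + t. Camera axes: x right, y down, z forward; pixel columns grow to the right and rows downward; lengths in m; the calibration is good to about 2 mm. The wrist camera is an equidistant fisheye: a pixel r from the principal point sees the ray r / f radians off the axis. A picture is of the moment at which its call begins: read the wrist's pose just before it. camera_info takes no time and is no camera call; for the wrist camera it gives the pose at the moment of the call.
- order.finish_job(): hands the job in, once; it reports no verdict.
The state is a dict: "time": time; "q": joint angles; "joint_vel": joint speeds; "joint_torque": joint torques, N m; "tool_pos": TCP position; "tcp_rot": TCP orientation; "wrist_force": force on the tool from outside, world axes, zero at the start; "torque": the same for the moment, N m; "width": opening from 0.0 (shut) to 1.0 (fully open).
Only numpy, scipy, OpenCV 4.12 (cv2) and the standard library are available. Lean on these libraries where they do the work, as an engineer would, in place of code of your own. Each camera call takes 0.05 s, during which the arm holds its last target. There are 200 camera calls.

## Working session

There is one attempt and no reset: what is moved stays moved. The work goes in short steps, Python scripts to look and compute and a tool call to move; the robot and the scene stay as the last step left them, time stands still between calls to the robot, and variables do not carry over. Pictures are saved under pics/ and viewed, about 8 in all and at most 12, crops included, and the job is handed in when it is done.

Besides the shell and the picture viewer there is one more tool, called after "Call:" as name(argument=value, ...) on one line, values as JSON. move_arm: Moves the arm, as the interface text tells. Its arguments: {"type":"object","properties":{"deltas":{"type":"array","items":{"type":"array"}},"grip_force":{"type":"number"}},"required":["deltas"]}

```bash
mkdir -p pics; ls
python3 - <<'E'
from workcell import status, read_camera, camera_info
import cv2,numpy as np
print(status.read_state())
for n in ("scene","top"):
    p,d=read_camera(n); np.savez(f"pics/{n}0.npz",p=p,d=d); cv2.imwrite(f"pics/{n}0.png",p[:,:,::-1]); i=camera_info(n); print(n,i)
E
```

```text
pics
{'time': 0.0, 'q': array([ 1.15412863e+00,  2.64792794e-01,  1.60538964e+00, -2.26587988e-06,
        1.27369763e+00, -3.68953027e-02]), 'joint_vel': array([ 0.00115853, -0.00272137,  0.000747  ,  0.00019566,  0.00105742,
       -0.00068866]), 'joint_torque': array([-1.57053215e-03, -5.15110874e+01, -3.67310321e+01,  7.04647869e-05,
        1.30487923e-02, -3.57831141e-05]), 'tool_pos': array([0.2499288 , 0.62622953, 0.22992687]), 'tcp_rot': array([-0.59286855, -3.08462008,  0.00350125]), 'wrist_force': array([ 0.12880207,  0.17785905, -0.02105561]), 'torque': array([0.00099481, 0.04514003, 0.04977043]), 'width': 0.9998102311500402}
scene {'K': array([[589.35208348,   0.        , 320.02306778],
       [  0.        , 589.35208348, 238.19578533],
       [  0.        ,   0.        ,   1.        ]]), 'R': array([[ 0.56806115, -0.82277116, -0.01881866],
       [-0.40956775, -0.26279405, -0.87360949],
       [ 0.71383527,  0.50397113, -0.48626363]]), 't': array([-0.30844686,  0.31796489,  0.83344428])}
top {'K': array([[482.70280201,   0.        , 322.72533522],
       [  0.        , 482.70280201, 235.79568185],
       [  0.        ,   0.        ,   1.        ]]), 'R': array([[-0.02190844, -0.99947865, -0.02371609],
       [-0.99035024,  0.02494311, -0.13632404],
       [ 0.13684452,  0.02050059, -0.99038038]]), 't': array([0.07531576, 0.6079361 , 0.92514351])}
```

View pics/top0.png

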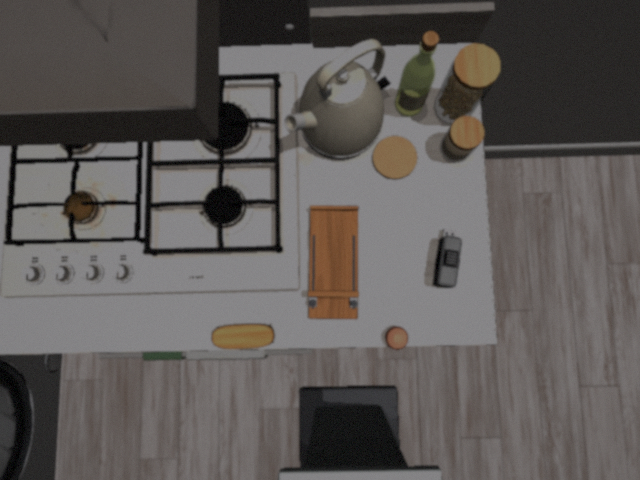

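View pics/scene0.png

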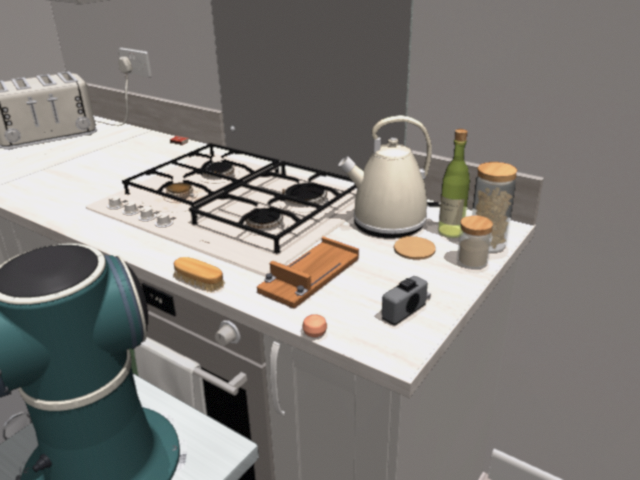

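The top view shows the board upright at about (333,262), with its lip at the far end (row 207) and the fence at row 294. The rule is at (449,261) with its hook facing up the image (+x). The scene view agrees. Next I measure both from colour masks and depth.

```bash
cat > h.py <<'E'
import numpy as np,cv2
from workcell import status, read_camera, camera_info
def ray(i,uv,z):
    uv=np.atleast_2d(uv).astype(float); K,R,t=i["K"],i["R"],i["t"]
    d=np.c_[(uv-K[[0,1],[2,2]])/K[0,0],np.ones(len(uv))]@R; c=-R.T@t
    return c+d*((z-c[2])/d[:,2])[:,None]
def cloud(i,d):
    v,u=np.indices(d.shape); K,R,t=i["K"],i["R"],i["t"]
    P=np.stack([(u-K[0,2])/K[0,0]*d,(v-K[1,2])/K[1,1]*d,d],-1)
    return (P-t)@R
def rect(P):
    (c,s,a)=cv2.minAreaRect((P[:,:2]*1000).astype(np.float32)); return np.round(c,1),np.round(s,1),round(a,2)
E
python3 - <<'E'
from h import *
z=np.load("pics/top0.npz"); p,d=z["p"],z["d"]; i=camera_info("top"); W=cloud(i,d)
def roi(m,a,b,c,e):
    k=np.zeros_like(m); k[c:e,a:b]=m[c:e,a:b]; return k
H=W[...,2]
t=roi((abs(H)<.01),370,430,200,300); print("table z",np.median(H[t]))
m=roi((H>.045)&(H<.062),420,475,220,300); print("case top",rect(W[m]),m.sum(),np.median(H[m]))
m=roi((H>.0625),420,475,220,300); print("lock",rect(W[m]),m.sum(),np.median(H[m]))
m=roi(H>.010,300,365,195,325); print("board",rect(W[m]),m.sum())
m=roi(H>.012,300,365,195,225); ; print("lip+",np.percentile(H[m],[50,95,99]))
m=roi(H>.025,300,365,195,225); print("lip",rect(W[m]),m.sum(),np.median(H[m]))
m=roi(H>.040,300,365,270,325); print("fence",rect(W[m]),m.sum(),np.median(H[m]))
# colour: board outline
hsv=cv2.cvtColor(p,cv2.COLOR_RGB2HSV)
b=roi((hsv[...,1]>110),300,365,195,325); v,u=np.nonzero(b); print("board colour px",u.min(),u.max(),v.min(),v.max())
c=cv2.resize(p[195:325,300:480],None,fx=4,fy=4,interpolation=cv2.INTER_CUBIC); c=cv2.convertScaleAbs(c,alpha=1.6); cv2.imwrite("pics/crop0.png",c[:,:,::-1])
E
```

```text
File "<stdin>", line 10
    m=roi(H>.012,300,365,195,225); ; print("lip+",np.percentile(H[m],[50,95,99]))
                                   ^
SyntaxError: invalid syntax
```

```bash
cat > m.py <<'E'
from h import *
z=np.load("pics/top0.npz"); p,d=z["p"],z["d"]; i=camera_info("top"); W=cloud(i,d)
def roi(m,a,b,c,e):
    k=np.zeros_like(m); k[c:e,a:b]=m[c:e,a:b]; return k
H=W[...,2]
t=roi((abs(H)<.01),370,430,200,300); print("table z",np.median(H[t]))
m=roi((H>.045)&(H<.062),420,475,220,300); print("case top",rect(W[m]),m.sum(),np.median(H[m]))
m=roi((H>.0625),420,475,220,300); print("lock",rect(W[m]),m.sum(),np.median(H[m]))
m=roi(H>.010,300,365,195,325); print("board",rect(W[m]),m.sum())
m=roi(H>.025,300,365,195,225); print("lip",rect(W[m]),m.sum(),np.median(H[m]))
m=roi(H>.040,300,365,270,325); print("fence",rect(W[m]),m.sum(),np.median(H[m]))
c=cv2.resize(p[195:325,300:480],None,fx=4,fy=4,interpolation=cv2.INTER_CUBIC); c=cv2.convertScaleAbs(c,alpha=1.6); cv2.imwrite("pics/crop0.png",c[:,:,::-1])
E
python3 m.py
```

```text
table z 4.6149172956400796e-05
case top (array([ 552.8, -185. ]), array([40.2, 99.9]), 80.07) 831 0.05728126849002273
lock (array([515.1, -87. ]), array([ 35.9, 264.9]), 24.22) 192 0.06684651082965659
board (array([560.4,  42.2]), array([ 99.6, 230. ]), 88.32) 5589
lip (array([586.3,  60.8]), array([ 94.9, 200.5]), 74.9) 214 0.02982823163466664
fence (array([488.9,  43.6]), array([97.9, 23.2]), 86.96) 337 0.052001963619525124
```

View pics/crop0.png

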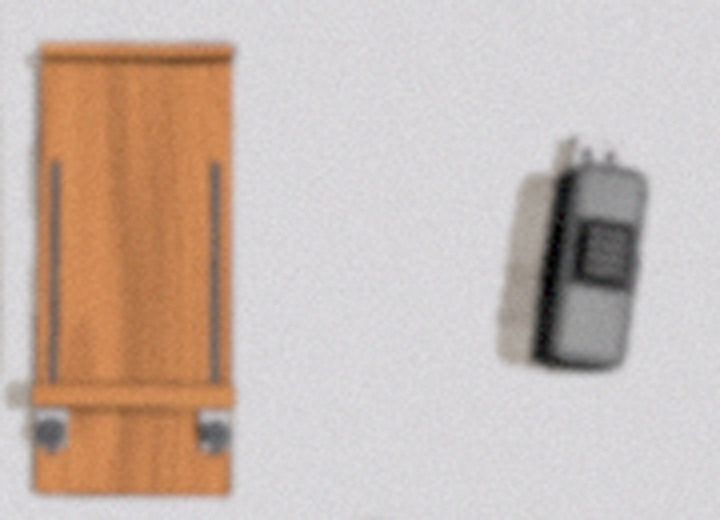

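Depth is accurate. The rule is at about (0.553, -0.185) with yaw -9.9°, and the board is at (0.560, 0.042) with yaw -1.7°. I'll refine lip and fence in board axes and check that moves behave as expected.

```bash
cat >> m.py <<'E'
print("----")
m=roi(H>.010,300,365,195,325); k=cv2.morphologyEx(m.astype(np.uint8),cv2.MORPH_OPEN,np.ones((3,3)))>0
c,s,a=cv2.minAreaRect((W[k][:,:2]*1000).astype(np.float32)); print(c,s,a)
c=np.array(c)/1000; y=np.deg2rad(a-90); Rb=np.array([[np.cos(y),-np.sin(y)],[np.sin(y),np.cos(y)]])
B=(W[...,:2]-c)@Rb
for n,mm in (("lip",(H>.026)&(H<.032)&(B[...,0]>.09)),("fence",(H>.049)&(H<.055)&(B[...,0]<0)),("all",H>.010)):
    q=B[roi(mm,300,365,195,325)]; print(n,len(q),np.round(np.percentile(q[:,0],[0,2,50,98,100])*1e3,1),np.round(np.percentile(q[:,1],[0,2,50,98,100])*1e3,1))
m=roi((H>.055)&(H<.059),420,475,220,300); print("case",rect(W[m]))
m=roi((H>.065)&(H<.069),425,475,240,285); print("lock",rect(W[m]),W[m].mean(0))
E
python3 m.py | sed -n '/----/,$p'
```

```text
----
(560.3624877929688, 42.19980239868164) (99.58158874511719, 230.0460662841797) 88.3157730102539
lip 170 [105.7 106.1 110.3 114.7 114.7] [-49.2 -47.1  -2.1  45.1  47.2]
fence 294 [-71.5 -71.4 -65.6 -59.7 -59.6] [-49.7 -47.7   1.   46.   48. ]
all 5589 [-115.  -110.7   -3.4  109.9  115. ] [-49.8 -47.7  -0.7  47.3  49.8]
case (array([ 553.1, -184.4]), array([36. , 97.4]), 79.36)
lock (array([ 557.4, -185.9]), array([21.6, 26.7]), 75.48) [ 0.55718482 -0.18599049  0.06687818]
```

Call:
move_arm(deltas=[[[0, 0, 0.132], [0.38, -1, 0], -1], [[0, 0, 0.132], [0.38, -1, 0], -1]])

```text
time: 0.35
tool_pos: [0.2883, 0.525, 0.2302]
tcp_rot: [-0.266, -3.13, 0.003]
wrist_force: [0.4, -0.1, 1.1]
width: 1.004
```

Call:
move_arm(deltas=[[[0, 0, 0], [0.38, -1, 0], -1], [[0, 0, 0], [0.38, -1, 0], -1]])

```text
time: 0.6
tool_pos: [0.3264, 0.4244, 0.2306]
tcp_rot: [-0.271, -3.129, 0.002]
wrist_force: [1.3, -0.6, 0.2]
width: 1.001
```

Call:
move_arm(deltas=[[[0, 0, 0], [0.38, -1, 0], -1], [[0, 0, 0], [0.38, -1, 0], -1]])

```text
time: 0.85
tool_pos: [0.3644, 0.3245, 0.2308]
tcp_rot: [-0.271, -3.13, 0.001]
wrist_force: [1.0, 0.5, 0.2]
width: 1.004
```

Call:
move_arm(deltas=[[[0, 0, 0], [0.38, -1, 0], -1], [[0, 0, 0], [0.38, -1, 0], -1]])

```text
time: 1.1
tool_pos: [0.4023, 0.2246, 0.2309]
tcp_rot: [-0.272, -3.13, 0.001]
wrist_force: [1.2, -0.1, -0.3]
width: 1.002
```

Call:
move_arm(deltas=[[[0, 0, 0], [0.38, -1, 0], -1], [[0, 0, 0], [0.38, -1, 0], -1]])

```text
time: 1.35
tool_pos: [0.4404, 0.1247, 0.231]
tcp_rot: [-0.272, -3.13, 0.001]
wrist_force: [0.3, 0.6, 0.4]
width: 0.997
```

Call:
move_arm(deltas=[[[0, 0, 0], [0.38, -1, 0], -1], [[0, 0, 0], [0.38, -1, 0], -1]])

```text
time: 1.6
tool_pos: [0.4784, 0.0246, 0.231]
tcp_rot: [-0.272, -3.13, 0.0]
wrist_force: [0.0, -0.0, 0.1]
width: 1.001
```

Call:
move_arm(deltas=[[[0, 0, 0], [0.38, -1, 0], -1], [[0, 0, 0], [0.38, -1, 0], -1]])

```text
time: 1.85
tool_pos: [0.5164, -0.0754, 0.2309]
tcp_rot: [-0.273, -3.129, 0.0]
wrist_force: [0.3, 1.1, 0.2]
width: 0.999
```

Call:
move_arm(deltas=[[[0, 0, 0], [0.38, -1, -0.6], -1], [[0, 0, 0], [0.38, -1, -0.6], -1], [[0, 0, 0], [0.38, -1, -0.6], -1]])

```text
time: 2.22
tool_pos: [0.5525, -0.1754, 0.1673]
tcp_rot: [-0.276, -3.123, -0.002]
wrist_force: [-1.5, 0.3, 1.0]
width: 1.0
```

Call:
move_arm(deltas=[[[0, 0, 0], [0, -0.09, 0], -1], [[0, 0, 0], [0, -0.09, -0.4], -1], [[0, 0, 0], [0, -0.09, -0.8], -1], [[0, 0, 0], [0, -0.09, -0.8], -1], [[0, 0, 0], [0, -0.09, -0.8], -1]])

```text
time: 2.85
tool_pos: [0.5554, -0.1819, 0.0934]
tcp_rot: [0.269, 3.127, -0.001]
wrist_force: [-0.2, -0.8, 1.1]
width: 1.0
```

Call:
move_arm(deltas=[[[0, 0, 0], [-0.02, -0.03, -0.2], -1], [[0, 0, 0], [-0.02, -0.03, -0.45], -1], [[0, 0, 0], [-0.02, -0.03, -0.67], -1], [[0, 0, 0], [-0.02, -0.03, -0.67], -1], [[0, 0, 0], [-0.02, -0.03, -0.67], -1]])

```text
time: 3.48
tool_pos: [0.553, -0.1855, 0.0251]
tcp_rot: [0.27, 3.129, -0.001]
wrist_force: [0.4, -0.3, -0.0]
width: 0.998
```

Call:
move_arm(deltas=[[[0, 0, 0], [0, 0, 0], 1], [[0, 0, 0], [0, 0, 0], 1], [[0, 0, 0], [0, 0, 0], 1], [[0, 0, 0], [0, 0, 0], 1], [[0, 0, 0], [0, 0, 0], 1], [[0, 0, 0], [0, 0, 0], 1], [[0, 0, 0], [0, 0, 0], 1], [[0, 0, 0], [0, 0, 0], 1]], grip_force=50)

```text
time: 4.47
tool_pos: [0.5528, -0.1858, 0.0252]
tcp_rot: [0.27, 3.129, -0.001]
wrist_force: [-1.6, -3.0, 6.6]
width: 0.438
```

Call:
move_arm(deltas=[[[0, 0, 0], [0, 0, 0.4], 1], [[0, 0, 0], [0, 0, 0.8], 1], [[0, 0, 0], [0, 0, 0.8], 1], [[0, 0, 0], [0, 0, 0.8], 1]])

```text
time: 4.97
tool_pos: [0.5501, -0.1841, 0.1014]
tcp_rot: [-0.27, -3.125, -0.002]
wrist_force: [-0.8, 0.5, -10.0]
width: 0.433
```

Call:
move_arm(deltas=[[[0, 0, 0.091], [0.2, 0.75, 0], 1], [[0, 0, 0.091], [0.2, 0.75, 0], 1], [[0, 0, 0.091], [0.2, 0.75, 0], 1]])

```text
time: 5.35
tool_pos: [0.5701, -0.1083, 0.1011]
tcp_rot: [-0.043, -3.136, -0.002]
wrist_force: [-0.7, -0.4, -7.9]
width: 0.437
```

Call:
move_arm(deltas=[[[0, 0, 0], [0.2, 0.75, 0], 1], [[0, 0, 0], [0.2, 0.75, 0], 1], [[0, 0, 0], [0.2, 0.75, 0], 1]])

```text
time: 5.72
tool_pos: [0.5913, -0.0347, 0.1028]
tcp_rot: [-0.044, -3.139, 0.001]
wrist_force: [0.4, -1.4, -8.5]
width: 0.433
```

Call:
move_arm(deltas=[[[0, 0, 0], [0.2, 0.75, -0.2], 1], [[0, 0, 0], [0.2, 0.75, -0.2], 1], [[0, 0, 0], [0.2, 0.75, -0.2], 1], [[0, 0, 0], [0.2, 0.75, -0.2], 1], [[0, 0, 0], [0.2, 0.75, -0.2], 1]])

```text
time: 6.35
tool_pos: [0.6122, 0.0385, 0.0845]
tcp_rot: [0.048, 3.141, -0.001]
wrist_force: [0.2, -0.6, -9.3]
width: 0.438
```

Run:
```python
from h import *
print(status.read_state())
for n in ("scene","top"):
    p,d=read_camera(n); np.savez(f"pics/{n}1.npz",p=p,d=d)
    a,b,c,e=(220,420,140,310) if n=="scene" else (270,400,180,330)
    p=p[c:e,a:b]; cv2.imwrite(f"pics/{n}1.png",cv2.convertScaleAbs(cv2.resize(p,None,fx=3.5,fy=3.5,interpolation=cv2.INTER_CUBIC),alpha=1.3)[:,:,::-1])
```

```text
{'time': 6.35, 'q': array([ 2.24196664e-02,  2.77700543e-01,  1.87428475e+00, -5.89842920e-04,
        9.89514991e-01, -1.51719297e+00]), 'joint_vel': array([ 0.00180131, -0.00146021, -0.00280843,  0.00394463, -0.00041667,
        0.0014244 ]), 'joint_torque': array([ 1.98549908e-01, -5.25332558e+01, -3.59721959e+01,  2.77353050e-03,
       -1.87306396e-03, -4.10409280e-03]), 'tool_pos': array([0.61215328, 0.03846138, 0.08446032]), 'tcp_rot': array([ 4.84708762e-02,  3.14110756e+00, -7.68273807e-04]), 'wrist_force': array([ 0.19473767, -0.64716883, -9.30759188]), 'torque': array([-0.026527  ,  0.01869117,  0.05118042]), 'width': 0.43817350854594445}
```

View pics/scene1.png

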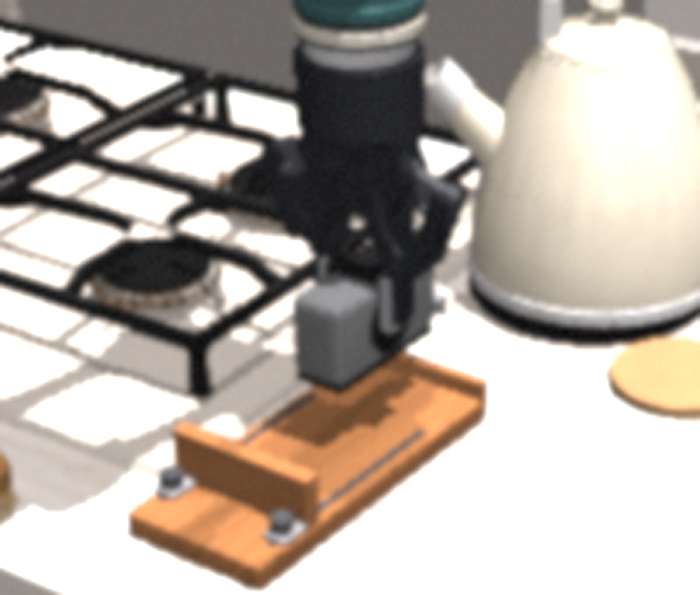

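View pics/top1.png

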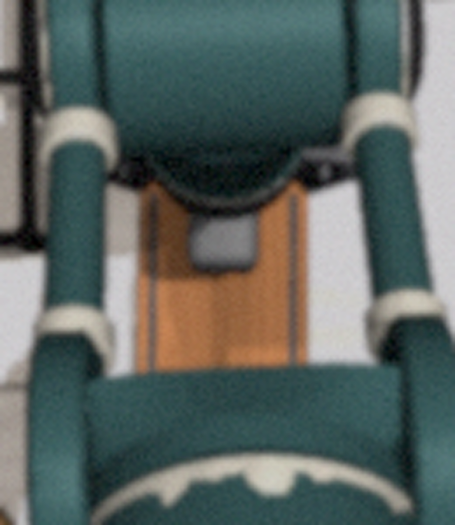

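The case is held level over the board, roughly in line with it, with its back end visible in the top view at crop (222,240). I'll check the held pose numerically.

```bash
cat > held.py <<'E'
from h import *
import sys
k=sys.argv[1]; tp=np.array([float(a) for a in sys.argv[2:5]])
y=np.deg2rad(-1.68); Rb=np.array([[np.cos(y),-np.sin(y)],[np.sin(y),np.cos(y)]])
for n in ("top","scene"):
    z=np.load(f"pics/{n}{k}.npz"); W=cloud(camera_info(n),z["d"]).reshape(-1,3); p=z["p"].reshape(-1,3).astype(int)
    B=np.c_[(W[:,:2]-tp[:2])@Rb,W[:,2]-tp[2]]           # board-aligned, rel. to TCP
    g=(np.ptp(p,axis=1)<25)&(p.mean(1)>50)
    s=g&(abs(B[:,1])<.03)&(B[:,0]>-.06)&(B[:,0]<-.02)&(B[:,2]>.0)&(B[:,2]<.05)
    t=B[s&(B[:,2]>.028)]
    if len(t)>20:
        f=np.linalg.lstsq(np.c_[t[:,:2],np.ones(len(t))],t[:,2],rcond=None)[0]; print(n,"top: z, tilt",np.round(np.median(t[:,2])*1e3,1),np.round(f[:2],3),"y range",np.round(np.percentile(t[:,1],[1,99])*1e3,1),"xmin",t[:,0].min()*1e3)
    b=B[s&(B[:,0]<-.044)&(B[:,2]<.025)&(B[:,2]>-.02)]
    if len(b)>20: print(n,"back x",np.round(np.median(b[:,0])*1e3,1),"slope y,z",np.round(np.linalg.lstsq(np.c_[b[:,1:],np.ones(len(b))],b[:,0],rcond=None)[0],3),len(b))
    h=B[(B[:,0]>.053)&(B[:,0]<.09)&(abs(B[:,1])<.02)&(B[:,2]>-.035)&(B[:,2]<.0)]
    if len(h): print(n,"hook x",np.round(np.percentile(h[:,0],[2,50,98])*1e3,1),"z",np.round(np.percentile(h[:,2],[2,98])*1e3,1),len(h))
E
python3 held.py 1 .61215 .03846 .08446
```

```text
top top: z, tilt 32.2 [0.071 0.022] y range [-16.9  18.1] xmin -49.03067252425617
scene top: z, tilt 30.5 [0.036 0.026] y range [-21.3  14.1] xmin -51.62399697787782
scene back x -48.3 slope y,z [-0.002  0.034 -0.049] 151
scene hook x [56.5 67.  71.3] z [-23.3  -8.6] 23
```

Call:
move_arm(deltas=[[[0, 0, 0], [0, 0.02, -0.1], 1], [[0, 0, 0], [0, 0.02, -0.2], 1], [[0, 0, 0], [0, 0.02, -0.3], 1], [[0, 0, 0], [0, 0.02, -0.36], 1], [[0, 0, 0], [0, 0.02, -0.39], 1], [[0, 0, 0], [0, 0.02, -0.39], 1], [[0, 0, 0], [0, 0.02, -0.39], 1]])

```text
time: 7.32
tool_pos: [0.6127, 0.0419, 0.0457]
tcp_rot: [0.046, 3.14, 0.0]
wrist_force: [-0.7, -0.2, -8.3]
width: 0.437
```

```bash
python3 - <<'E'
from h import *
s=status.read_state(); print(s["tool_pos"],s["wrist_force"])
for n in ("scene","top"):
    p,d=read_camera(n); np.savez(f"pics/{n}2.npz",p=p,d=d)
    if n=="scene": cv2.imwrite("pics/scene2.png",cv2.convertScaleAbs(cv2.resize(p[200:300,270:370],None,fx=6,fy=6,interpolation=cv2.INTER_CUBIC),alpha=1.3)[:,:,::-1])
E
python3 held.py 2 .6122 .0405 .0455
```

```text
[0.61270458 0.04192556 0.0457484 ] [-0.74767693 -0.17985431 -8.30071894]
top top: z, tilt 32.5 [0.087 0.008] y range [-13.9  18.8] xmin -47.36865257450809
scene top: z, tilt 30.5 [0.032 0.026] y range [-19.8  13.9] xmin -51.81163784700654
scene back x -47.7 slope y,z [-0.021  0.016 -0.048] 136
scene hook x [53.7 60.5 71.7] z [-30.9  -7. ] 38
```

View pics/scene2.png

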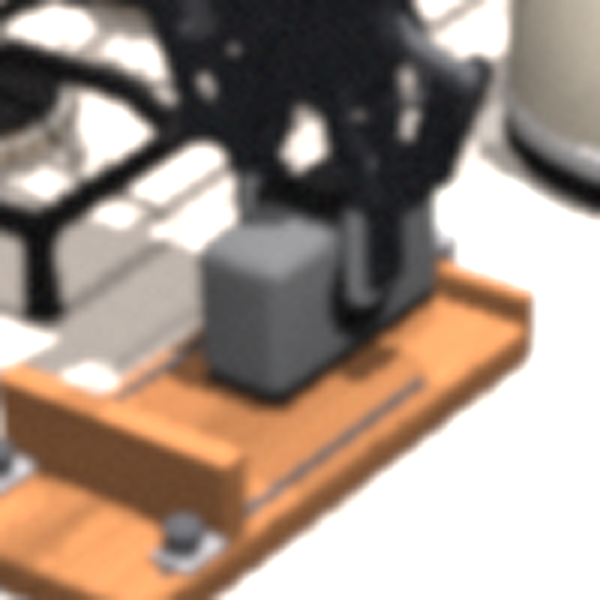

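Call:
move_arm(deltas=[[[0, 0, 0], [0, 0, -0.015], 1], [[0, 0, 0], [-0.03, 0, -0.015], 1], [[0, 0, 0], [-0.06, 0, -0.015], 1], [[0, 0, 0], [-0.1, 0, -0.015], 1], [[0, 0, 0], [-0.15, 0, -0.015], 1], [[0, 0, 0], [-0.2, 0.005, -0.015], 1], [[0, 0, 0], [-0.25, 0.005, -0.015], 1], [[0, 0, 0], [-0.25, 0.005, -0.015], 1], [[0, 0, 0], [-0.25, 0.005, -0.015], 1]])

```text
time: 8.55
tool_pos: [0.5875, 0.0425, 0.0439]
tcp_rot: [0.046, 3.141, 0.0]
wrist_force: [2.3, 1.4, -8.0]
width: 0.434
```

Run:
```python
from h import *
s=status.read_state(); print(s["tool_pos"],s["wrist_force"])
p,d=read_camera("scene"); np.savez(f"pics/scene3.npz",p=p,d=d); 
w,_=read_camera("wrist"); cv2.imwrite("pics/wrist3.png",w[:,:,::-1])
cv2.imwrite("pics/scene3.png",cv2.convertScaleAbs(cv2.resize(p[200:300,270:370],None,fx=6,fy=6,interpolation=cv2.INTER_CUBIC),alpha=1.3)[:,:,::-1])
```

```text
[0.58748367 0.04246448 0.0439488 ] [ 2.25469052  1.38290895 -7.95038791]
```

View pics/scene3.png

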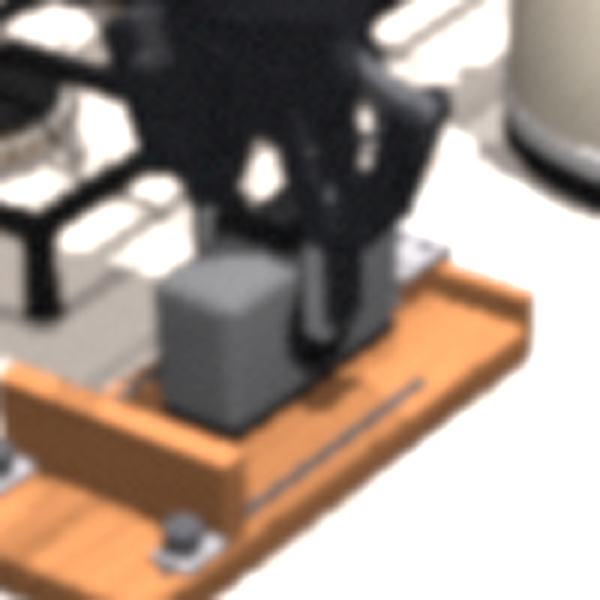

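The blade is out with the hook on the lip at crop (445,260), and the tool feels a spring pull of +2.3 N. I'll back up further and creep to the fence.

Call:
move_arm(deltas=[[[0, 0, 0], [-0.1, 0, 0], 1], [[0, 0, 0], [-0.2, 0, 0], 1], [[0, 0, 0], [-0.3, 0, 0], 1], [[0, 0, 0], [-0.34, 0, 0], 1], [[0, 0, 0], [-0.34, 0, 0], 1], [[0, 0, 0], [-0.34, 0, 0], 1]])

```text
time: 9.4
tool_pos: [0.5535, 0.0424, 0.0438]
tcp_rot: [0.046, 3.141, 0.0]
wrist_force: [2.3, 1.5, -8.0]
width: 0.436
```

Call:
move_arm(deltas=[[[0, 0, 0], [-0.015, 0, -0.005], 1], [[0, 0, 0], [-0.015, 0, -0.005], 1], [[0, 0, 0], [-0.015, 0, -0.005], 1]])

```text
time: 9.78
tool_pos: [0.5521, 0.0424, 0.0435]
tcp_rot: [0.046, 3.141, 0.0]
wrist_force: [3.0, 1.7, -8.4]
width: 0.437
```

Call:
move_arm(deltas=[[[0, 0, 0], [-0.015, 0, -0.005], 1], [[0, 0, 0], [-0.015, 0, -0.005], 1], [[0, 0, 0], [-0.015, 0, -0.005], 1]])

```text
time: 10.15
tool_pos: [0.5513, 0.0424, 0.0434]
tcp_rot: [0.046, 3.139, 0.0]
wrist_force: [4.4, 1.2, -6.3]
width: 0.438
```

Call:
move_arm(deltas=[[[0, 0, 0], [-0.015, 0, -0.005], 1], [[0, 0, 0], [-0.015, 0, -0.005], 1], [[0, 0, 0], [-0.015, 0, -0.005], 1]])

```text
time: 10.52
tool_pos: [0.5507, 0.0425, 0.0434]
tcp_rot: [0.046, 3.137, 0.0]
wrist_force: [5.8, 2.4, -4.9]
width: 0.439
```

Call:
move_arm(deltas=[[[0, 0, 0], [-0.02, 0, -0.01], 1], [[0, 0, 0], [-0.02, 0, -0.01], 1], [[0, 0, 0], [-0.02, 0, -0.01], 1], [[0, 0, 0], [-0.02, 0, -0.01], 1]])

```text
time: 11.02
tool_pos: [0.5504, 0.0424, 0.0435]
tcp_rot: [0.047, 3.134, 0.001]
wrist_force: [7.7, 0.8, -2.7]
width: 0.437
```

Run:
```python
from h import *
s=status.read_state(); print(s["tool_pos"],s["wrist_force"],s["torque"])
p,d=read_camera("scene"); np.savez(f"pics/scene4.npz",p=p,d=d); 
cv2.imwrite("pics/scene4.png",cv2.convertScaleAbs(cv2.resize(p[200:300,260:370],None,fx=6,fy=6,interpolation=cv2.INTER_CUBIC),alpha=1.3)[:,:,::-1])
```

```text
[0.55044462 0.04236247 0.04353437] [ 7.74373461  0.84425282 -2.72819469] [ 0.2581762  -1.13961727  0.06310328]
```

View pics/scene4.png

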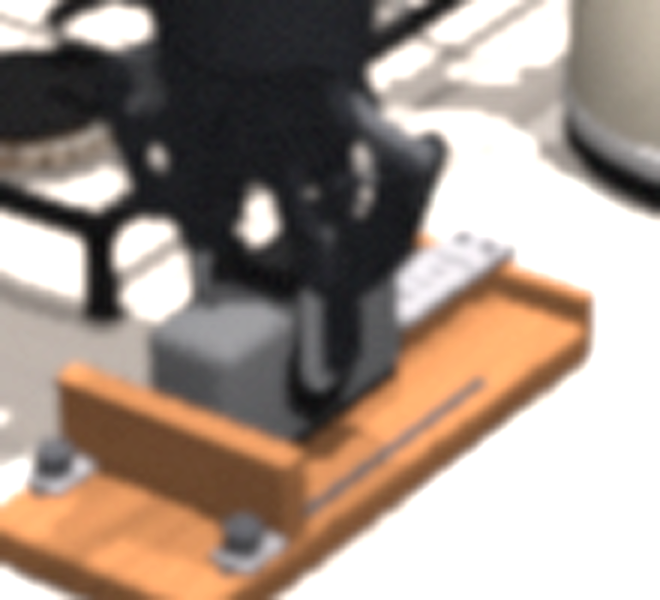

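Case back is flat on the fence and the blade is stretched to the lip at crop (510,255). I'll settle the sole and release.

Call:
move_arm(deltas=[[[0, 0, 0], [0, 0, -0.01], 1], [[0, 0, 0], [0, 0, -0.01], 1], [[0, 0, 0], [0, 0, -0.01], -0.6], [[0, 0, 0], [0, 0, -0.01], -0.6], [[0, 0, 0], [0, 0, -0.01], -0.6], [[0, 0, 0], [0, 0, -0.01], -0.6], [[0, 0, 0], [0, 0, -0.01], -0.6], [[0, 0, 0], [0, 0, -0.01], -0.6]])

```text
time: 12.08
tool_pos: [0.5467, 0.0424, 0.0402]
tcp_rot: [-0.046, -3.141, 0.0]
wrist_force: [0.2, -0.5, 0.9]
width: 0.802
```

Call:
move_arm(deltas=[[[0, 0, 0], [0, 0, 0.2], -0.6], [[0, 0, 0], [0, 0, 0.5], -0.6], [[0, 0, 0], [0, 0, 0.9], -0.6], [[0, 0, 0], [0, 0, 0.9], -0.6], [[0, 0, 0], [0, 0, 0.9], 1], [[0, 0, 0], [0, 0, 0.9], 1], [[0, 0, 0], [0, 0, 0.9], 1], [[0, 0, 0], [0, 0, 0.9], 1], [[0, 0, 0], [0, 0, 0.9], 1], [[0, 0, 0], [0, 0, 0.9], 1], [[0, 0, 0], [0, 0, 0.9], 1], [[0, 0, 0], [0, 0, 0.9], 1], [[0, 0, 0], [0, 0, 0.9], 1]])

```text
time: 13.7
tool_pos: [0.5468, 0.0424, 0.1303]
tcp_rot: [0.046, 3.141, -0.0]
wrist_force: [0.6, -0.2, -0.7]
width: -0.001
```

```bash
cat > chk.py <<'E'
from h import *
import sys
s=status.read_state(); print(s["time"],s["tool_pos"],s["width"],s["wrist_force"])
c0=np.array([.56036,.0422]); y=np.deg2rad(-1.68); Rb=np.array([[np.cos(y),-np.sin(y)],[np.sin(y),np.cos(y)]])
for n in ("scene","top"):
    p,d=read_camera(n); np.savez(f"pics/{n}_{sys.argv[1]}.npz",p=p,d=d)
    W=cloud(camera_info(n),d).reshape(-1,3); B=np.c_[(W[:,:2]-c0)@Rb,W[:,2]]*1e3; p=p.reshape(-1,3).astype(int)
    f=B[(abs(B[:,1])<48)&(B[:,0]<-40)&(B[:,2]>49)&(B[:,2]<54)&(np.ptp(p,axis=1)>40)]
    if len(f): print(n,"fence top x",np.percentile(f[:,0],[2,98]).round(1))
    t=B[(abs(B[:,1])<35)&(B[:,0]>-75)&(B[:,0]<60)&(B[:,2]>72)&(B[:,2]<78.5)]
    if len(t)>9: print(n,"case top x",np.percentile(t[:,0],[1,99]).round(1),"y",np.percentile(t[:,1],[1,50,99]).round(1),"z",np.median(t[:,2]).round(1),"tilt",np.linalg.lstsq(np.c_[t[:,:2],np.ones(len(t))],t[:,2],rcond=None)[0][:2].round(3),"rect",cv2.minAreaRect(t[:,:2].astype(np.float32)))
    l=B[(abs(B[:,1])<35)&(B[:,0]>-35)&(B[:,0]<30)&(B[:,2]>78.8)&(B[:,2]<90)]
    if len(l)>9: print(n,"lock",l.mean(0).round(1),len(l))
    h=B[(abs(B[:,1])<30)&(B[:,0]>100)&(B[:,0]<135)&(B[:,2]>31.5)&(B[:,2]<45)&(np.ptp(p,axis=1)<40)]
    if len(h): print(n,"blade end x",np.percentile(h[:,0],[2,98]).round(1),"z",np.median(h[:,2]).round(1),len(h))
E
python3 chk.py a
```

```text
13.7 [0.54675844 0.04238691 0.1303312 ] -0.0008193437086537165 [ 0.5737846  -0.19413268 -0.7187546 ]
scene fence top x [-72.7 -58.7]
scene case top x [-57.2  37.2] y [-22.7  -9.3  12.4] z 74.3 tilt [ 0.006 -0.   ] rect ((-10.704959869384766, -6.459321975708008), (36.877010345458984, 97.21812438964844), 86.23289489746094)
scene lock [-6.6 -5.3 82.8] 98
scene blade end x [101.1 117.9] z 32.9 43
top fence top x [-71.3 -59.7]
top case top x [-58.2 -41. ] y [-16.2   1.   18.2] z 75.0 tilt [ 0.078 -0.   ] rect ((-49.58122253417969, 1.0383129119873047), (17.16822052001953, 34.47584533691406), 0.27750110626220703)
```

Call:
move_arm(deltas=[[[0, 0, 0], [0.09, 0, 0], 1], [[0, 0, 0], [0.09, 0, -0.2], 1], [[0, 0, 0], [0.09, 0, -0.4], 1], [[0, 0, 0], [0.09, 0, -0.43], 1], [[0, 0, 0], [0.09, 0, -0.43], 1]])

```text
time: 14.42
tool_pos: [0.5561, 0.0424, 0.0874]
tcp_rot: [0.046, 3.141, -0.0]
wrist_force: [0.6, -0.1, -0.3]
width: 0.001
```

Call:
move_arm(deltas=[[[0, 0, 0], [0, 0, -0.02], 1], [[0, 0, 0], [0, 0, -0.04], 1], [[0, 0, 0], [0, 0, -0.05], 1], [[0, 0, 0], [0, 0, -0.05], 1]])

```text
time: 14.92
tool_pos: [0.5566, 0.0424, 0.0831]
tcp_rot: [0.046, 3.139, 0.0]
wrist_force: [-0.3, 0.9, 4.3]
width: 0.0
```

Call:
move_arm(deltas=[[[0, 0, 0], [0, 0, -0.015], 1], [[0, 0, 0], [0, 0, -0.03], 1], [[0, 0, 0], [0, 0, -0.03], 1]])

```text
time: 15.3
tool_pos: [0.5566, 0.0424, 0.0805]
tcp_rot: [0.046, 3.139, 0.0]
wrist_force: [-1.3, -0.2, 6.5]
width: -0.008
```

Call:
move_arm(deltas=[[[0, 0, 0], [0, 0, -0.015], 1], [[0, 0, 0], [0, 0, -0.03], 1], [[0, 0, 0], [0, 0, -0.03], 1]])

```text
time: 15.68
tool_pos: [0.557, 0.0425, 0.0789]
tcp_rot: [0.046, 3.139, 0.0]
wrist_force: [-4.5, 0.7, 15.8]
width: -0.001
```

Call:
move_arm(deltas=[[[0, 0, 0], [0, 0, -0.015], 1], [[0, 0, 0], [0, 0, -0.03], 1], [[0, 0, 0], [0, 0, -0.03], 1]])

```text
time: 16.05
tool_pos: [0.5576, 0.0425, 0.0787]
tcp_rot: [0.046, 3.138, 0.0]
wrist_force: [-9.9, -0.6, 31.6]
width: 0.0
```

The lock bottomed out: z stopped at 78.7 mm while the force rose to 32 N. I'll back off clear and check.

Call:
move_arm(deltas=[[[0, 0, 0], [0, 0, 0.03], 1], [[0, 0, 0], [0, 0, 0.06], 1], [[0, 0, 0], [0, 0, 0.4], 1], [[0, 0, 0], [0, 0, 0.9], 1], [[0, 0, 0], [0, 0, 1], 1]])

```text
time: 16.68
tool_pos: [0.5577, 0.0425, 0.1764]
tcp_rot: [0.046, 3.136, 0.0]
wrist_force: [-0.4, -0.8, -0.1]
width: 0.001
```

Call:
move_arm(deltas=[[[0, 0, 0], [0, -1, 0.5], 1], [[0, 0, 0], [0, -1, 0.5], 1], [[0, 0, 0], [0, -1, 0.5], 1]])

```text
time: 17.05
tool_pos: [0.5563, -0.0602, 0.224]
tcp_rot: [0.052, 3.139, -0.001]
wrist_force: [-1.0, 0.2, -0.3]
width: -0.0
```

Call:
move_arm(deltas=[[[0, 0, 0], [0, -1, 0], 1], [[0, 0, 0], [0, -1, 0], 1], [[0, 0, 0], [0, -1, 0], 1]])

```text
time: 17.42
tool_pos: [0.5546, -0.1587, 0.2209]
tcp_rot: [-0.051, -3.138, -0.002]
wrist_force: [0.3, 1.7, -0.6]
width: -0.005
```

Call:
move_arm(deltas=[[[0, 0, 0], [0, -1, 0], 1], [[0, 0, 0], [0, -1, 0], 1], [[0, 0, 0], [0, -1, 0], 1]])

```text
time: 17.8
tool_pos: [0.5552, -0.2579, 0.2214]
tcp_rot: [-0.049, -3.139, -0.002]
wrist_force: [0.7, 0.2, -0.7]
width: -0.003
```

```bash
python3 chk.py b
python3 - <<'E'
import numpy as np,cv2
a=np.load("pics/scene_b.npz")["p"][190:300,250:370]; b=np.load("pics/top_b.npz")["p"][190:330,290:420]
f=lambda x:cv2.resize(x,(400,500*a.shape[0]//a.shape[0]),interpolation=cv2.INTER_CUBIC)
cv2.imwrite("pics/fin.png",cv2.convertScaleAbs(np.hstack([f(a),f(b)]),alpha=1.3)[:,:,::-1])
E
```

```text
17.8 [ 0.55522502 -0.25785927  0.22140106] -0.0034790357743039223 [ 0.66056338  0.15649174 -0.68573677]
scene fence top x [-72.9 -58.1]
scene case top x [-57.8  37.4] y [-22.   -6.9  12.7] z 74.5 tilt [0.005 0.023] rect ((-9.989646911621094, -4.791133880615234), (36.32278060913086, 99.11779022216797), 89.23169708251953)
scene blade end x [100.8 118.2] z 33.2 43
top fence top x [-71.3 -59.7]
top case top x [-56.3  38. ] y [-16.2   1.   18.4] z 75.6 tilt [ 0.002 -0.   ] rect ((-9.979629516601562, 0.3146018981933594), (96.52711486816406, 36.72005844116211), 0.12060590833425522)
top lock [-3.5  0.2 80.1] 113
top blade end x [100.5 117.6] z 34.7 110
```

View pics/fin.png

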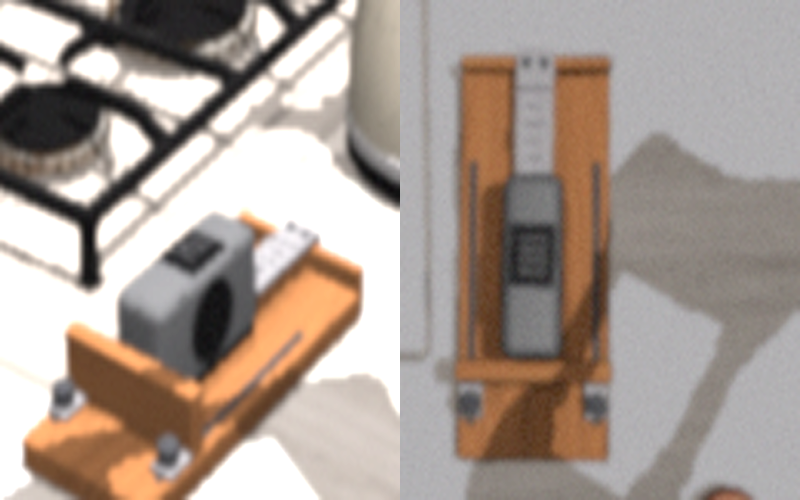

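Run:
```python
from h import *
c0=np.array([.56036,.0422]); y=np.deg2rad(-1.68); Rb=np.array([[np.cos(y),-np.sin(y)],[np.sin(y),np.cos(y)]])
D=np.load("pics/top_b.npz")["d"]; W=cloud(camera_info("top"),D).reshape(-1,3); B=np.c_[(W[:,:2]-c0)@Rb,W[:,2]]*1e3
for n,x0,x1 in (("lock",-13,4),("case back",-50,-25),("case front",15,33)):
    q=B[(abs(B[:,1])<7)&(B[:,0]>x0)&(B[:,0]<x1)&(B[:,2]>60)]; print(n,np.median(q[:,2]).round(2),q[:,2].std().round(2),len(q))
```

```text
lock 79.08 1.57 70
case back 76.29 1.57 104
case front 76.36 1.66 63
```

```bash
python3 -c "
from workcell import order; print(order.finish_job())"
```

```text
the job is handed in; nothing more can be done
None
```

I hooked the rule over the lip, backed it against the fence, and released it there. I then pressed the lock down with the closed fingers and handed the job in at about 18 s. `finish_job` gives no verdict, so what follows rests on my own measurements.

My last camera checks, in the board's frame:

| Check | Measured | Expected |
|---|---|---|
| Case back to fence face | about 0.3 mm apart on paper, so snug | within 3 mm |
| Hook front | 117.6–118.2 mm, so its inner face is about 115 mm | lip outer face at 115 mm |
| Lock top height | 79.1 mm | 79 mm when fully down |
| Case in line with board | about 0.1° from the top camera (about 0.8° from the scene camera) | within 0.08 rad (4.6°) |
| Case upright | tilt 0.002 from the top camera | within 0.06 rad |
| Case across the board | about 0.3 mm off the middle | within 35 mm |

- **Scene camera:** its view of the case is partly blocked by perspective. It read the case about 5 mm off the middle with a sideways tilt of 0.02, still inside the limits. I trusted the top camera for those two figures.
- **Lock height:** single depth pixels there scatter by about 1.6 mm, but the pressing force rising to 32 N at the bottom also shows the lock is fully down.
- **Other objects:** I never moved near the coaster, pot or brush. I did not re-measure where they stand.

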